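# Hold the resin bar in the corner of the marking jig

### The job

Set the amber resin bar flat on the bed of the marking jig, its bevelled edge on the side away from the blue fence, and slide it along until you feel it come up against the steel stop. Then with fingertips on the bevel give it one firm diagonal push, rather more sideways than down, so that the bar is pressed flat against the fence and down on to the bed together while its end stays at the stop, and finish holding it like that, still pushing, ready to be marked. Do not disturb the vial, the specimen cup or the marker standing by.

Things in the scene. Friction and masses are not known exactly. Their poses are not given: they have to be found in the camera images.
- bar_center (a point): Centre of the loose solid amber resin bar: 44 mm wide (x), 110 mm long (y), 36 mm high (z), 0.11 to 0.23 kg, this point 18 mm above its underside. Its upper -x long edge has a 45 degree bevel 16 mm wide and high, so its -x side is upright only for the lowest 20 mm. Grasp it from above across the 44 mm, fingertips near its underside. It starts on the worktop left of the jig.
- bar_bevel (a point): Middle of the sloping bevel face of the bar: 14 mm to -x and 10 mm above the bar's centre, axes as the bar's. The bevel looks to -x and up; push here with about 14 N to +x and 8 N down: friction on the bed takes up part of the sideways push before it reaches the fence, so a push that is mostly downward leaves the fence unloaded. Fence and bed are rigid.
- bar_back (a point): Middle of the bar's upright +x side, 22 mm to +x of its centre: the face that goes against the fence.
- bar_end (a point): Middle of the bar's -y end face, 55 mm to -y of its centre: the end that goes against the stop.
- bar: The same bar; origin in the middle of its underside; a small paper label lies on its top.
- jig: Marking jig, fixed to the worktop: a base 150 mm (x) by 300 mm (y). Origin in the middle of its underside, on the worktop; x points from the open front (robot's side) square to the fence, y along the fence, z up. The bed's top is 16 mm above the origin; the fence's face is the plane x = 61 mm.
- jig_bed: The pale aluminium bed plate of the jig, 150 x 300 x 8 mm; origin 8 mm under the middle of its flat top, axes as the jig's.
- jig_fence: The blue fence, an upright wall along the jig's far (+x) edge, 14 mm thick, 300 mm long, 46 mm high above the bed; origin in the middle of its lower edge, 7 mm behind the face that looks to -x, axes as the jig's.
- stop: Steel end stop clamped to the fence, fixed: a block 60 mm (x) by 24 mm (y) by 30 mm high that sticks out from the fence over the bed near the jig's -y end, with a saddle and a black thumbscrew over the fence that reach 66 mm above the bed. Origin in the middle of its underside on the bed, axes as the jig's.
- stop_face (a point): Middle of the stop's +y face, 12 mm to +y of the stop's origin and 15 mm above the bed: the face that the bar's end comes up against.
- vial_green: Green vial with white cap, 35 mm across, 80 mm high, standing loose behind and to the right of the bar; origin in the middle of its foot. Leave it alone.
- specimen_a: Specimen cup with orange lid, 60 mm across, 70 mm high, standing loose to the right of the jig; origin in the middle of its foot. Leave it alone.
- marker_a: Red and white marker pen, 135 mm long (y), 17 mm thick, lying loose to the right of the jig; origin under its middle. Leave it alone.

How it is judged:
By the outcome, as a careful person would: the job done as asked, in the order asked, and still so for the second after the job is handed in, while the arm keeps its last pose, push and grip.
It also fails if it takes over 64 s, if anything falls off the work surface, if the arm or the gripper's body presses on something with over 40 N, if the wrist force passes 120 N, or if a joint passes its speed limit or range.

### The arm

A 6-joint arm with a two-finger parallel gripper is mounted at the origin on a cart in front of the work surface, level with it; the furniture and walls round the work are solid. World frame = base frame: x ahead of the robot, y to its left, z up, the work surface at z = 0. Lengths are in m, angles in rad, forces in N, time in s.
With the tool pointing down it reaches from about 0.325 to 0.9 m from the base axis. Payload 6.1 kg.
Tool frame: the origin (TCP) lies at the very end of the fingers, on their centre line; the grasp point (between the pads) lies behind it (robot.grip_point_offset is the y of the grasp point in the tool frame, in m); y points along the fingers, z is the direction in which the jaws open and shut, and the axes are right-handed (so a half turn about y gives the same grasp; the last joint's range is limited). The gripper opens to 85 mm and grips with 20 to 120 N. Pads are 22 mm wide; open, the fingers measure 114 mm over their backs; the gripper's body (76 mm by 85 mm) begins 54 mm behind the grasp point. The pads swing forward as they close: fully open they stand 13 mm farther back than shut.
Start: joints at [-1.415, 0.22, 1.526, -0, 1.395, -0.126], TCP at [0.174, -0.6, 0.231] pointing down, gripper open.
Joint ranges: [-2.98, 2.98], [-0.91, 2.08], [0.09, 2.57], [-1.24, 4.39], [0.2, 2.65], [-2.68, 2.68]. Speed limits (rad/s): [2.57, 2.57, 3.01, 3.14, 3.14, 3.14].

### API

Orientations are given as a rotation vector (axis times angle).
In Python, from rig import robot gives the robot as it stands. The module is installed in compiled form; this text tells all that it offers.
- The arm moves only by the tool send_rows, never from a script. Its argument "plan" is a list of rows, each an object of numbers: "dx", "dy", "dz": the shift along the tool's x, y, z in mm; "roll": the turn about the tool's y in rad. In form: [{"dx": .., "dy": .., "dz": .., "roll": ..}, ...]. A call has 1 to 12 rows; each row is the pose to reach, as a shift and turn from the pose commanded when the call began, along the tool's axes at that moment; what a row does not reach only later rows make up. A row lasts 1/12 s, in which the tool goes at most 41.7 mm and 7.16 degrees, less where a joint would pass 70% of its speed; a pose out of reach is approached as far as the arm can. A call with a gripper value outside its range is refused whole. "fingers" is the gripper command: -1 is fully open, 1 is shut, values between are in proportion, set as the call begins (left out, the last holds). The fingers move at their own pace and stop on an object; "force" is the grip in N (left out, the last holds). Time passes only in rows, so rows that repeat a pose let the fingers close. It gives the time, the measured TCP pose, the force and the opening at its end, in the units of the state.
- robot.state(): the state, without advancing time (a new reading comes with each control period).
- robot.grab_frame(name): name is "scene" or "top" or "wrist"; returns (picture, depth): 420x560x3 uint8, red, green, blue; 420x560 float32, m along the optical axis (not along the pixel's ray), 0 where there is no reading.
- robot.camera_params(name): a dict with "mtx" (3x3 intrinsics, pixels), "R" (3x3) and "t" (3): a world point X has camera coordinates R X + t. Camera axes: x right, y down, z forward; pixel columns grow to the right and rows downward; lengths in m; the calibration is good to about 2 mm. A picture is of the moment at which its call begins: read the wrist's pose just before it. camera_params takes no time and is no camera call; for the wrist camera it gives the pose at the moment of the call.
- robot.close_job(): hands the job in, once; it reports no verdict.
The state is a dict: "clock": time; "joints": joint angles; "joint_velocities": joint speeds; "tau": joint torques, N m; "eef_pos": TCP position; "orientation": TCP orientation; "wrist_force": force on the tool from outside, world axes, zero at the start; "wrist_torque": the same for the moment, N m; "width": finger opening in m.
Only numpy, scipy, OpenCV 4.12 (cv2) and the standard library are available. Lean on these libraries where they do the work, as an engineer would, in place of code of your own. Each camera call takes 0.05 s, during which the arm holds its last target.

## Working session

There is one attempt and no reset: what is moved stays moved. The work goes in short steps, Python scripts to look and compute and a tool call to move; the robot and the scene stay as the last step left them, time stands still between calls to the robot, and variables do not carry over. Pictures are saved under pics/ and viewed, and the job is handed in when it is done.

Besides the shell and the picture viewer there is one more tool, called after "Call:" in YAML: its name, and indented under it one key for each argument. send_rows: Moves the arm, as the interface text tells. Its arguments: {"type":"object","properties":{"plan":{"type":"array","items":{"type":"object","properties":{"dx":{"type":"number"},"dy":{"type":"number"},"dz":{"type":"number"},"roll":{"type":"number"}}}},"fingers":{"type":"number"},"force":{"type":"number"}},"required":["plan"]}

```bash
mkdir -p pics
python3 - <<'E'
from rig import robot
import cv2,numpy as np
s=robot.state()
for k,v in s.items(): print(k,np.round(v,3))
print(robot.grip_point_offset)
for n in("scene","top"):
    im,d=robot.grab_frame(n); cv2.imwrite(f"pics/{n}0.png",im[...,::-1]); np.savez(f"{n}0.npz",im=im,d=d,**robot.camera_params(n))
    p=robot.camera_params(n);print(n,p)
E
```

```text
clock 0.0
joints [-1.415  0.221  1.528 -0.     1.395 -0.126]
joint_velocities [ 0.001  0.     0.     0.001 -0.     0.001]
tau [ 1.0000e-03 -4.9689e+01 -3.8939e+01 -0.0000e+00  1.1000e-02  0.0000e+00]
eef_pos [ 0.174 -0.6    0.23 ]
orientation [-0.294  2.072 -2.068]
wrist_force [0.944 0.704 0.42 ]
wrist_torque [ 0.043 -0.02   0.015]
width 0.085
-0.0187
scene {'mtx': array([[512.41050011,   0.        , 280.79758696],
       [  0.        , 512.41050011, 206.6632874 ],
       [  0.        ,   0.        ,   1.        ]]), 'R': array([[ 0.5012232 , -0.86521464, -0.01337615],
       [-0.46609491, -0.25692262, -0.84660871],
       [ 0.72906161,  0.43057448, -0.53204772]]), 't': array([-0.3155483 ,  0.26590703,  1.21714407])}
top {'mtx': array([[500.18215858,   0.        , 282.17865568],
       [  0.        , 500.18215858, 209.63000741],
       [  0.        ,   0.        ,   1.        ]]), 'R': array([[-0.01334379, -0.99989375,  0.00586724],
       [-0.98321923,  0.01205314, -0.18202933],
       [ 0.18193927, -0.00819774, -0.9832756 ]]), 't': array([-0.0620697 ,  0.52048443,  1.39481285])}
```

View pics/scene0.png

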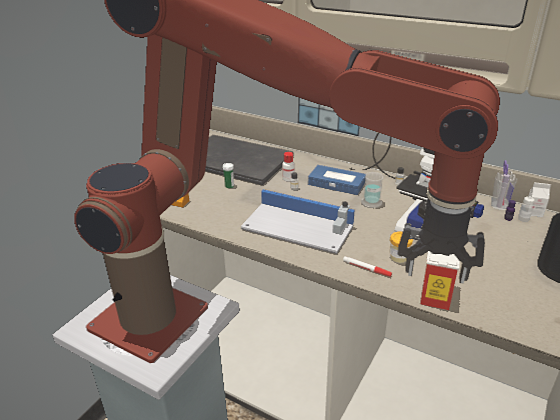

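View pics/top0.png

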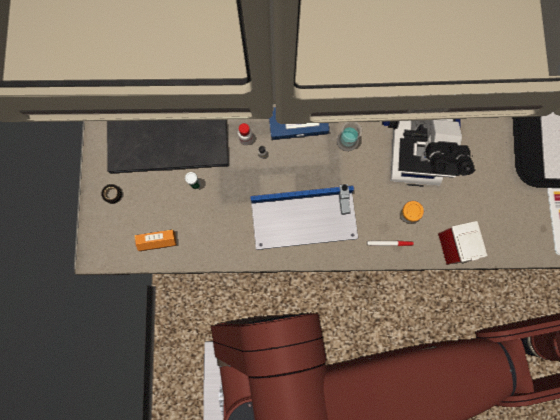

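The top view shows the bar (orange) at about (155,240), the jig at (305,218), the stop at (346,200), the vial at (192,180), the cup at (413,211) and the marker at (390,243). I'll enlarge it.

Run:
```python
import cv2,numpy as np
im=cv2.imread("pics/top0.png")
cv2.imwrite("pics/c1.png",cv2.resize(im[215:265,120:200],None,fx=10,fy=10,interpolation=cv2.INTER_CUBIC))
cv2.imwrite("pics/c2.png",cv2.resize(im[175:255,240:370],None,fx=6,fy=6,interpolation=cv2.INTER_CUBIC))
z=np.load("top0.npz");d=z['d'];K=z['mtx'];R=z['R'];t=z['t']
v,u=np.mgrid[0:420,0:560]
P=np.stack([(u-K[0,2])/K[0,0]*d,(v-K[1,2])/K[1,1]*d,d],-1)-t
P=P@R
def at(u,v): return np.round(P[v,u],4)
for n,q in dict(bar=(150,242),table=(120,255),bed=(300,225),bed2=(270,235),fence=(300,195),vial=(192,178),cup=(413,211),stop=(345,208)).items(): print(n,at(*q))
```

```text
bar [0.4327 0.3131 0.0308]
table [0.399  0.4066 0.0025]
bed [ 0.4794 -0.1208  0.0137]
bed2 [ 0.4511 -0.0323  0.0121]
fence [ 0.56   -0.1206  0.0579]
vial [0.61   0.1883 0.0742]
cup [ 0.5072 -0.4406  0.0689]
stop [ 0.5229 -0.2508  0.0441]
```

View pics/c1.png

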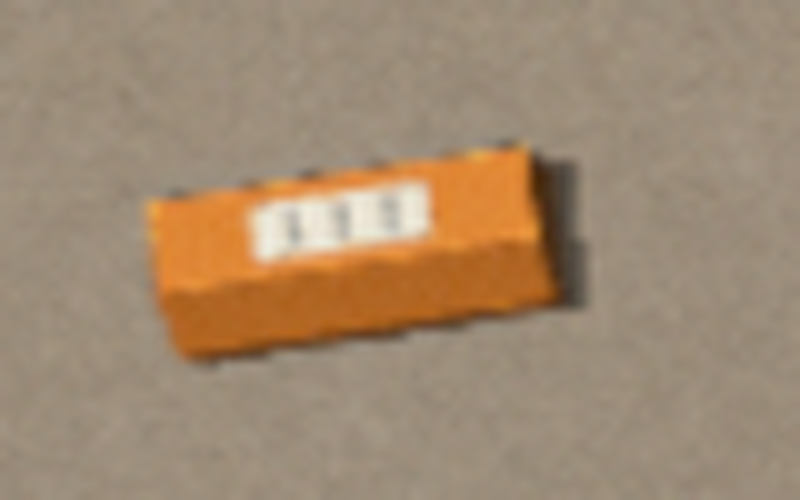

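View pics/c2.png

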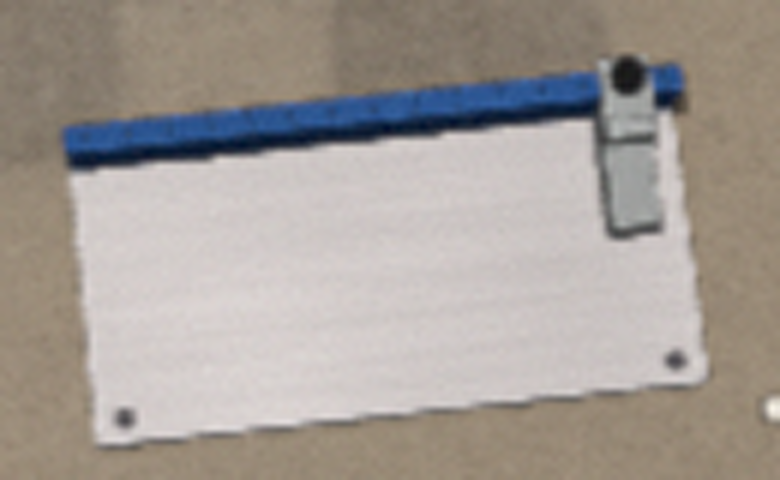

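```bash
cat > h.py <<'E'
import numpy as np,cv2
from scipy.spatial.transform import Rotation as Rn
def ray(cam,u,v,z):
    K,R,t=cam['mtx'],cam['R'],cam['t']
    c=-R.T@t; d=R.T@np.array([(u-K[0,2])/K[0,0],(v-K[1,2])/K[1,1],1])
    return c+d*(z-c[2])/d[2]
def crop(u,v,s,o): return ((u+.5)/s-.5+o[0],(v+.5)/s-.5+o[1])
def proj(cam,X):
    p=cam['R']@np.asarray(X)+cam['t']; p=cam['mtx']@p; return p[:2]/p[2]
E
python3 - <<'E'
from h import *
cam=np.load("top0.npz")
def g(u,v,s,o,z): return ray(cam,*crop(u,v,s,o),z)
b={k:g(*uv,10,(120,215),z) for k,(uv,z) in dict(fl=((148,203),.036),fr=((533,148),.036),br=((541,238),.036),bl=((163,290),.036),nr=((558,302),.02),nl=((190,358),.02)).items()}
for k,v in b.items(): print(k,v.round(4))
for a,c in (("fl","fr"),("bl","br"),("nl","nr")): e=b[a]-b[c]; print(np.linalg.norm(e),np.arctan2(-e[0],e[1]))
j={k:g(*uv,6,(240,175),z) for k,(uv,z) in dict(fnl=((97,444),.016),fnr=((707,380),.016),fl=((63,128),.062),fr=((684,65),.062),nl=((68,158),.062),nr=((684,97),.062),s1=((608,237),.046),s2=((661,230),.046),bolt=((627,75),.08)).items()}
for k,v in j.items(): print(k,v.round(4))
for a,c in (("fnl","fnr"),("fl","fr"),("nl","nr")): e=j[a]-j[c]; print(np.linalg.norm(e),np.arctan2(-e[0],e[1]))
E
```

```text
fl [0.4533 0.3574 0.036 ]
fr [0.4679 0.2472 0.036 ]
br [0.4417 0.2442 0.036 ]
bl [0.4281 0.3521 0.036 ]
nr [0.4251 0.2422 0.02  ]
nl [0.4101 0.3481 0.02  ]
0.11115074724358898 0.13172747384939795
0.1087251207418712 0.12585986125703721
0.10694519339906663 0.13998540407991691
fnl [0.4114 0.0094 0.016 ]
fnr [ 0.4388 -0.2877  0.016 ]
fl [0.5582 0.0229 0.062 ]
fr [ 0.5855 -0.2755  0.062 ]
nl [0.5435 0.0206 0.062 ]
nr [ 0.5698 -0.2749  0.062 ]
s1 [ 0.5049 -0.2381  0.046 ]
s2 [ 0.508  -0.2637  0.046 ]
bolt [ 0.5768 -0.2455  0.08  ]
0.2982909384996884 0.09220387576913777
0.2996889048806273 0.0913876558391116
0.2966226597406454 0.08867911663558477
```

Run:
```python
from h import *
from rig import robot
z=np.load("top0.npz");d=z['d'];K=z['mtx'];R=z['R'];t=z['t']
v,u=np.mgrid[0:420,0:560]
P=(np.stack([(u-K[0,2])/K[0,0]*d,(v-K[1,2])/K[1,1]*d,d],-1)-t)@R
for n,(a,b,c,e) in dict(box=(440,490,222,265),left=(100,200,120,260),right=(390,480,115,190),mid=(240,380,100,180)).items():
    q=P[c:e,a:b].reshape(-1,3); print(n,q[:,2].max().round(3),q[q[:,2]>.1].min(0).round(3) if (q[:,2]>.1).any() else '',q[q[:,2]>.1].max(0).round(3) if (q[:,2]>.1).any() else '')
s=robot.state();M=Rn.from_rotvec(s['orientation']).as_matrix();print(M.round(4))
```

```text
box 1.467 [ 0.257 -0.614  0.1  ] [ 0.464 -0.057  1.467]
left 1.467 [ 0.257 -0.057  0.457] [0.641 0.316 1.467]
right 1.467 [ 0.257 -0.547  0.101] [ 0.764 -0.057  1.467]
mid 1.467 [ 0.257 -0.297  0.1  ] [0.764 0.046 1.467]
[[-9.606e-01 -2.000e-04  2.780e-01]
 [-2.780e-01  1.700e-03 -9.606e-01]
 [-3.000e-04 -1.000e+00 -1.700e-03]]
```

Call:
send_rows:
  plan:
    - {"dx": -10,"dy": -20,"dz": -10,"roll": 0}
    - {"dx": -40,"dy": -50,"dz": -40,"roll": -0.1}
    - {"dx": -70,"dy": -70,"dz": -70,"roll": -0.22}
    - {"dx": -100,"dy": -90,"dz": -100,"roll": -0.34}
    - {"dx": -128,"dy": -100,"dz": -130,"roll": -0.46}
    - {"dx": -156,"dy": -100,"dz": -160,"roll": -0.58}
    - {"dx": -184,"dy": -100,"dz": -190,"roll": -0.7}
    - {"dx": -212,"dy": -100,"dz": -220,"roll": -0.82}
    - {"dx": -240,"dy": -100,"dz": -248,"roll": -0.94}
    - {"dx": -268,"dy": -100,"dz": -276,"roll": -1.06}
    - {"dx": -296,"dy": -100,"dz": -304,"roll": -1.18}
    - {"dx": -324,"dy": -100,"dz": -332,"roll": -1.3}

```text
clock: 1.1
eef_pos: [0.3882, -0.1981, 0.3312]
orientation: [-1.217, 1.197, -1.197]
wrist_force: [0.9, -0.6, -0.9]
width: 0.0852
```

```bash
cat >> h.py <<'E'
def info():
    from rig import robot
    s=robot.state();M=Rn.from_rotvec(s['orientation']).as_matrix()
    print('t',round(s['clock'],2),'pos',np.round(np.array(s['eef_pos'])*1000,1),'yawz',round(np.arctan2(M[1,2],M[0,2]),4),'down',M[:,1].round(3),'F',np.round(s['wrist_force'],1),'T',np.round(s['wrist_torque'],2),'w',round(s['width']*1000,1))
    return s,M
def go(M,p,target_mm,yaw=None):
    d=M.T@(np.array(target_mm)-np.array(p)*1000)
    y=np.arctan2(M[1,2],M[0,2]); print('dx dy dz',d.round(1),'roll',None if yaw is None else round(-(yaw-y),4))
def snap(cam,fn):
    from rig import robot
    c=robot.camera_params(cam);im,d=robot.grab_frame(cam);cv2.imwrite("pics/%s.png"%fn,im[...,::-1]);np.savez(fn+".npz",im=im,d=d,**c)
    return c,im,d
E
python3 -c "
from h import *
s,M=info();snap('wrist','w1');print(s['joints']);go(M,s['eef_pos'],[430,270,250],.132)"
```

```text
t 1.1 pos [ 388.2 -198.1  331.2] yawz 0.0165 down [ 0. -0. -1.] F [ 0.9 -0.6 -0.9] T [-0.05 -0.01 -0.04] w 85.2
[-6.53252849e-01 -2.96316801e-01  1.84394595e+00  3.85189930e-06
  1.59381282e+00 -6.69720208e-01]
dx dy dz [-467.3   81.1   49.5] roll -0.1155
```

View pics/w1.png

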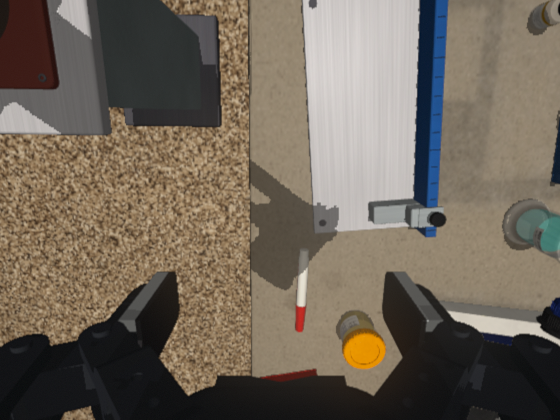

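The wrist view has +y up and +x to the right. The jig is at the top, the stop block at about (395,214), and the near-right bed corner at about (317,234). I'll enlarge this for precise jig and stop positions.

Run:
```python
import cv2
im=cv2.imread("pics/w1.png")
cv2.imwrite("pics/c3.png",cv2.resize(im[185:245,305:455],None,fx=5.333,fy=5.333,interpolation=cv2.INTER_CUBIC))
cv2.imwrite("pics/c4.png",cv2.resize(im[0:60,295:455],None,fx=5,fy=5,interpolation=cv2.INTER_CUBIC))
```

```text
(no output)
```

View pics/c3.png

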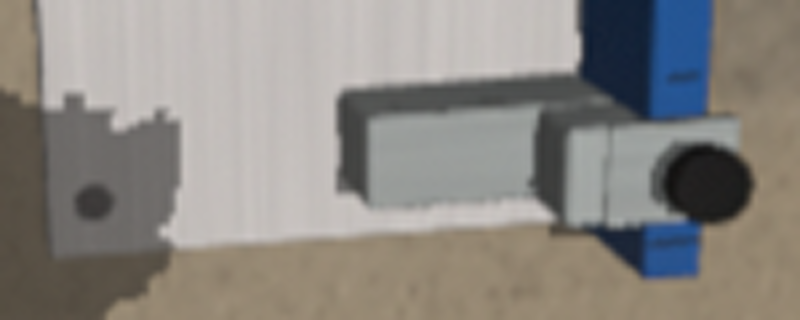

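View pics/c4.png

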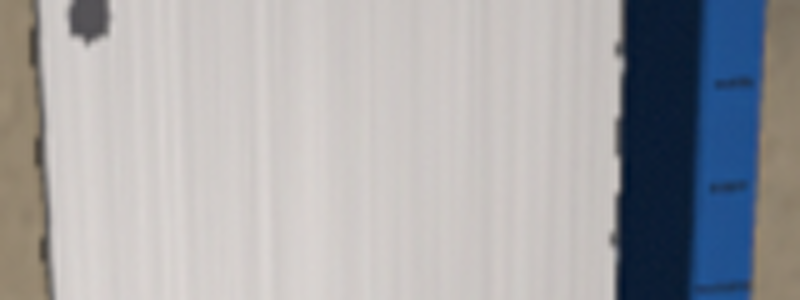

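Run:
```python
from h import *
cam=np.load("w1.npz")
A=lambda u,v,z:ray(cam,*crop(u,v,5.333,(305,185)),z)*1000
B=lambda u,v,z:ray(cam,*crop(u,v,5,(295,0)),z)*1000
print('cam',(-cam['R'].T@cam['t']).round(3))
def line(a,b):
    e=a-b; return np.arctan2(-e[0],e[1])
r=dict(n1=B(40,80,.016),n2=B(52,280,.016),n3=A(38,5,.016),cor=A(52,258,.016),f1=B(622,5,.016),f2=B(617,290,.016),f3=A(581,20,.016),
t1=B(700,10,.062),t2=B(691,290,.062),t3=A(655,5,.062),t4=A(648,112,.062),e1=A(643,278,.062),e2=A(698,275,.062),
stl=A(370,116,.046),str_=A(540,107,.046),sbl=A(345,91,.016),sbr=A(585,76,.016),sn=A(370,207,.046))
for k,v in r.items(): print(k,v.round(1))
print(line(r['n1'],r['cor']),line(r['f1'],r['f3']),line(r['t1'],r['t4']),line(r['t1'],r['e1']))
jc=np.array([498.5,-132.8,0])
for yaw in(.091,):
    c,s=np.cos(yaw),np.sin(yaw);Rj=np.array([[c,s,0],[-s,c,0],[0,0,1]])
    for k,v in r.items(): print(k,(Rj@(v-jc)).round(1))
```

```text
cam [ 0.387 -0.127  0.474]
n1 [411.7 -16.9  16. ]
n2 [416.1 -60.2  16. ]
n3 [ 431.1 -220.4   16. ]
cor [ 437.6 -287.8   16. ]
f1 [546.8   1.   16. ]
f2 [553.5 -60.1  16. ]
f3 [ 568.3 -221.9   16. ]
t1 [547.2 -12.5  62. ]
t2 [552.9 -66.5  62. ]
t3 [ 566.5 -208.6   62. ]
t4 [ 568.3 -233.6   62. ]
e1 [ 572.6 -274.2   62. ]
e2 [ 585.5 -273.2   62. ]
stl [ 508.8 -239.9   46. ]
str_ [ 549.3 -237.    46. ]
sbl [ 510.4 -241.4   16. ]
sbr [ 571.1 -236.4   16. ]
sn [ 511.  -262.8   46. ]
0.09542069750801264 0.0963305201244399 0.09479033126970444 0.09650890359998036
n1 [-75.9 123.3  16. ]
n2 [-75.5  79.8  16. ]
n3 [-75.1 -81.1  16. ]
cor [ -74.7 -148.8   16. ]
f1 [ 60.2 128.8  16. ]
f2 [61.4 67.4 16. ]
f3 [ 61.4 -95.1  16. ]
t1 [ 59.5 115.4  62. ]
t2 [60.2 61.1 62. ]
t3 [ 60.8 -81.6  62. ]
t4 [  60.3 -106.8   62. ]
e1 [  60.9 -147.6   62. ]
e2 [  73.8 -147.8   62. ]
stl [   0.6 -107.6   46. ]
str_ [  41.1 -108.4   46. ]
sbl [   2.  -109.2   16. ]
sbr [  62.9 -109.8   16. ]
sn [   0.6 -130.6   46. ]
```

Call:
send_rows:
  plan:
    - {"dx": -20,"dy": 0,"dz": 2,"roll": 0}
    - {"dx": -55,"dy": 5,"dz": 6,"roll": -0.02}
    - {"dx": -93,"dy": 10,"dz": 10,"roll": -0.04}
    - {"dx": -131,"dy": 16,"dz": 15,"roll": -0.05}
    - {"dx": -169,"dy": 22,"dz": 20,"roll": -0.06}
    - {"dx": -207,"dy": 28,"dz": 24,"roll": -0.07}
    - {"dx": -245,"dy": 34,"dz": 28,"roll": -0.08}
    - {"dx": -283,"dy": 40,"dz": 33,"roll": -0.09}
    - {"dx": -321,"dy": 46,"dz": 37,"roll": -0.1}
    - {"dx": -359,"dy": 52,"dz": 42,"roll": -0.11}
    - {"dx": -395,"dy": 58,"dz": 46,"roll": -0.12}
    - {"dx": -420,"dy": 61,"dz": 49,"roll": -0.12}

```text
clock: 2.15
eef_pos: [0.4315, 0.2231, 0.2691]
orientation: [-1.27, 1.112, -1.11]
wrist_force: [0.1, -1.0, -0.1]
width: 0.0854
```

```bash
python3 -c "
from h import *
s,M=info();snap('wrist','w2')
go(M,s['eef_pos'],[439,298.7,60],.132)"
```

```text
t 2.15 pos [431.5 223.1 269.1] yawz 0.1327 down [-0.002  0.    -1.   ] F [ 0.1 -1.  -0.1] T [-0.04 -0.   -0.01] w 85.4
dx dy dz [-73.9 209.1  17.8] roll 0.0007
```

View pics/w2.png

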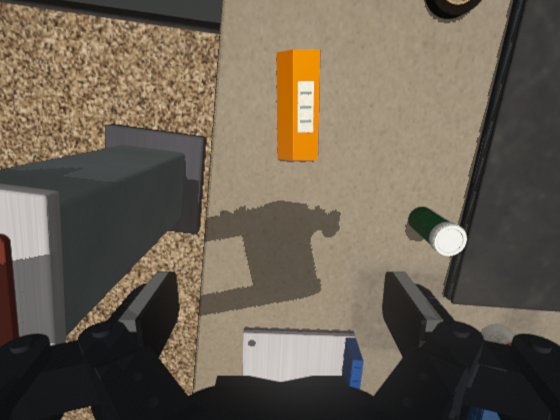

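The bar sits at about (298,105) with its bevel on the -x (left) side, and the vial is at (440,235).

Run:
```python
import cv2
im=cv2.imread("pics/w2.png")
cv2.imwrite("pics/c5.png",cv2.resize(im[45:165,250:350],None,fx=5,fy=5,interpolation=cv2.INTER_CUBIC))
```

```text
(no output)
```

View pics/c5.png

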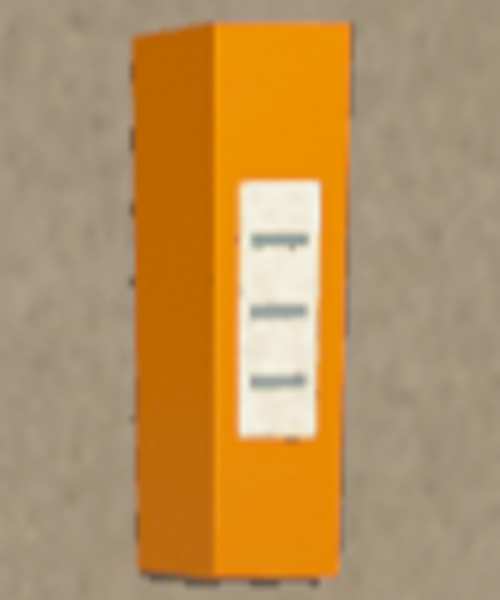

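Run:
```python
from h import *
cam=np.load("w2.npz")
B=lambda u,v,z:ray(cam,*crop(u,v,5,(250,45)),z)*1000
r=dict(fl=B(350,21,.036),fr=B(340,577,.036),bl=B(214,22,.036),br=B(214,577,.036),nl=B(134,40,.02),nr=B(140,573,.02))
for k,v in r.items(): print(k,v.round(1))
for a,c in (("fl","fr"),("bl","br"),("nl","nr")): e=r[a]-r[c]; print(np.linalg.norm(e),np.arctan2(-e[0],e[1]))
print((r['fl']+r['fr']+r['nl']+r['nr'])/4)
```

```text
fl [452.5 358.9  36. ]
fr [468.4 250.3  36. ]
bl [425.8 355.1  36. ]
br [441.4 246.6  36. ]
nl [410.  352.2  20. ]
nr [425.6 243.3  20. ]
109.79181921834449 0.14526123728081997
109.62175064924868 0.1429111151160963
109.9908323629505 0.14223428281385975
[439.1073948  301.15589036  28.        ]
```

Call:
send_rows:
  plan:
    - {"dx": -20,"dy": 10,"dz": 5,"roll": 0}
    - {"dx": -45,"dy": 35,"dz": 11,"roll": -0.01}
    - {"dx": -70,"dy": 65,"dz": 16,"roll": -0.01}
    - {"dx": -76,"dy": 100,"dz": 18,"roll": -0.01}
    - {"dx": -76,"dy": 135,"dz": 18,"roll": -0.01}
    - {"dx": -76,"dy": 165,"dz": 18,"roll": -0.01}
    - {"dx": -76,"dy": 190,"dz": 18,"roll": -0.01}
    - {"dx": -76,"dy": 210,"dz": 18,"roll": -0.01}
    - {"dx": -76,"dy": 210,"dz": 18,"roll": -0.01}

```text
clock: 2.95
eef_pos: [0.4364, 0.296, 0.0551]
orientation: [-1.281, 1.11, -1.103]
wrist_force: [-0.7, -0.1, -0.6]
width: 0.0857
```

```bash
python3 -c "
from h import *
s,M=info();snap('wrist','w3');snap('scene','s3')
go(M,s['eef_pos'],[439,301,1],.143)"
```

```text
t 2.95 pos [436.4 296.   55.1] yawz 0.1404 down [-0.009 -0.004 -1.   ] F [-0.7 -0.1 -0.6] T [ 0.03 -0.03  0.03] w 85.7
dx dy dz [-4.8 54.   3.7] roll -0.0026
```

View pics/w3.png

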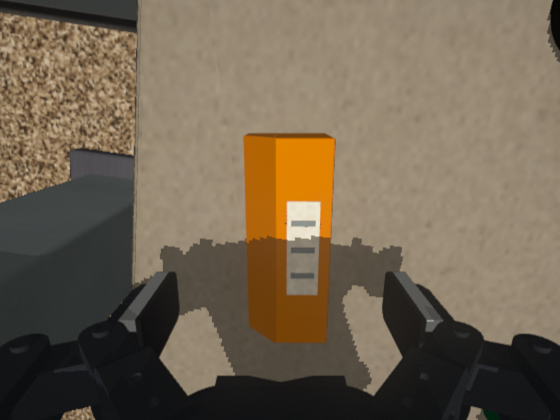

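The bar is centred between the open fingers, running from (290,135) to (290,340). I'll descend next.

```bash
python3 -c "
from h import *
s,M=info()
go(M,s['eef_pos'],[439,301,1],.143)"
```

```text
t 3.05 pos [439.6 297.5  59.7] yawz 0.1405 down [-0.002 -0.001 -1.   ] F [-0.3  0.3  1.1] T [ 0.02 -0.01  0.06] w 85.3
dx dy dz [-3.6 58.7  0. ] roll -0.0025
```

Call:
send_rows:
  plan:
    - {"dx": -2,"dy": 12,"dz": 0,"roll": 0}
    - {"dx": -4,"dy": 28,"dz": 0,"roll": 0}
    - {"dx": -4,"dy": 40,"dz": 0,"roll": 0}
    - {"dx": -4,"dy": 48,"dz": 0,"roll": 0}
    - {"dx": -4,"dy": 54,"dz": 0,"roll": 0}
    - {"dx": -4,"dy": 58,"dz": 0,"roll": 0}
    - {"dx": -4,"dy": 58,"dz": 0,"roll": 0}
    - {"dx": -4,"dy": 58,"dz": 0,"roll": 0}

```text
clock: 3.72
eef_pos: [0.4398, 0.3021, 0.0025]
orientation: [-1.272, 1.105, -1.105]
wrist_force: [0.4, -0.3, -0.1]
width: 0.0853
```

Call:
send_rows:
  plan:
    - {"dx": 0}
    - {"dx": 0}
    - {"dx": 0}
    - {"dx": 0}
    - {"dx": 0}
    - {"dx": 0}
    - {"dx": 0}
    - {"dx": 0}
    - {"dx": 0}
    - {"dx": 0}
  fingers: 1
  force: 50

```text
$.plan[0]: bad value
```

```bash
python3 -c "
from h import *
s,M=info();snap('wrist','w4')"
```

```text
t 3.72 pos [439.8 302.1   2.5] yawz 0.1409 down [ 0.  0. -1.] F [ 0.4 -0.3 -0.1] T [-0.02 -0.02  0.  ] w 85.3
```

View pics/w4.png

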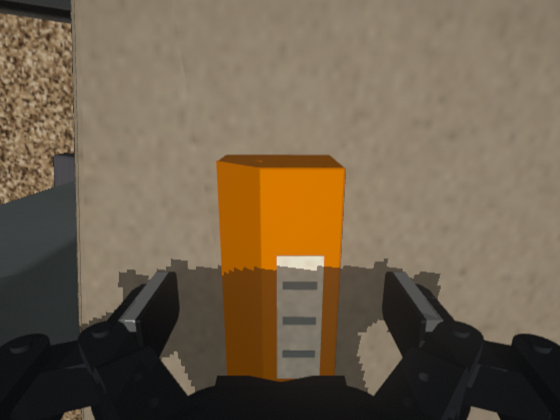

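The rows need all four fields. I'll close the gripper now.

Call:
send_rows:
  plan:
    - {"dx": 0,"dy": 0,"dz": 0,"roll": 0}
    - {"dx": 0,"dy": 0,"dz": 0,"roll": 0}
    - {"dx": 0,"dy": 0,"dz": 0,"roll": 0}
    - {"dx": 0,"dy": 0,"dz": 0,"roll": 0}
    - {"dx": 0,"dy": 0,"dz": 0,"roll": 0}
    - {"dx": 0,"dy": 0,"dz": 0,"roll": 0}
    - {"dx": 0,"dy": 0,"dz": 0,"roll": 0}
    - {"dx": 0,"dy": 0,"dz": 0,"roll": 0}
    - {"dx": 0,"dy": 0,"dz": 0,"roll": 0}
    - {"dx": 0,"dy": 0,"dz": 0,"roll": 0}
  fingers: 1
  force: 50

```text
clock: 4.6
eef_pos: [0.4401, 0.3023, 0.0029]
orientation: [-1.272, 1.104, -1.105]
wrist_force: [-0.2, -0.3, 5.2]
width: 0.043
```

```bash
python3 -c "
from h import *
s,M=info();snap('wrist','w5');snap('scene','s5')"
```

```text
t 4.6 pos [440.1 302.3   2.9] yawz 0.141 down [ 0.001  0.    -1.   ] F [-0.2 -0.3  5.2] T [-0.05  0.26  0.06] w 43.0
```

View pics/w5.png

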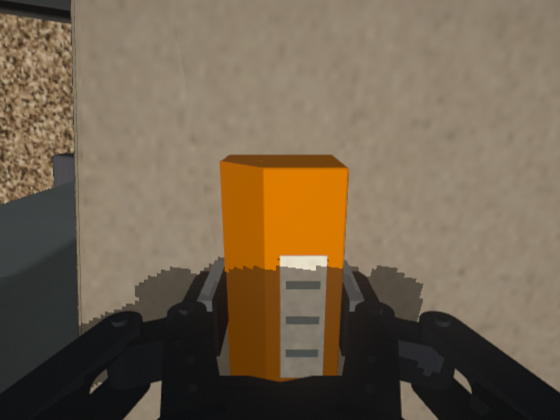

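The bar is gripped: width 43 mm, pads on both long sides at about (215,300) and (350,300). I'll lift it and carry it over the jig.

Call:
send_rows:
  plan:
    - {"dx": 0,"dy": -8,"dz": 0,"roll": 0}
    - {"dx": 0,"dy": -25,"dz": 0,"roll": 0}
    - {"dx": 5,"dy": -50,"dz": 0,"roll": 0}
    - {"dx": 20,"dy": -75,"dz": 0,"roll": 0}
    - {"dx": 45,"dy": -95,"dz": 0,"roll": 0}
    - {"dx": 75,"dy": -105,"dz": 0,"roll": 0}
    - {"dx": 110,"dy": -107,"dz": 1,"roll": 0.01}
    - {"dx": 145,"dy": -107,"dz": 2,"roll": 0.015}
    - {"dx": 180,"dy": -107,"dz": 3,"roll": 0.02}
    - {"dx": 215,"dy": -107,"dz": 3,"roll": 0.02}
    - {"dx": 250,"dy": -107,"dz": 4,"roll": 0.025}
    - {"dx": 285,"dy": -107,"dz": 4,"roll": 0.03}

```text
clock: 5.7
eef_pos: [0.483, 0.0189, 0.1091]
orientation: [-1.26, 1.128, -1.127]
wrist_force: [1.0, -0.2, -2.4]
width: 0.0428
```

```bash
python3 -c "
from h import *
s,M=info()
go(M,s['eef_pos'],[512.3,-163.8,110],.0955)"
```

```text
t 5.7 pos [483.   18.9 109.1] yawz 0.1109 down [-0.001  0.    -1.   ] F [ 1.  -0.2 -2.4] T [-0.01 -0.06  0.03] w 42.8
dx dy dz [184.8  -1.    8.9] roll 0.0154
```

Call:
send_rows:
  plan:
    - {"dx": 32,"dy": 0,"dz": 1,"roll": 0.005}
    - {"dx": 64,"dy": 0,"dz": 3,"roll": 0.01}
    - {"dx": 96,"dy": 0,"dz": 5,"roll": 0.015}
    - {"dx": 126,"dy": 0,"dz": 6,"roll": 0.015}
    - {"dx": 152,"dy": 0,"dz": 7,"roll": 0.015}
    - {"dx": 172,"dy": 0,"dz": 8,"roll": 0.015}
    - {"dx": 182,"dy": 0,"dz": 9,"roll": 0.015}
    - {"dx": 185,"dy": 0,"dz": 9,"roll": 0.015}
    - {"dx": 185,"dy": 0,"dz": 9,"roll": 0.015}

```text
clock: 6.45
eef_pos: [0.5126, -0.1623, 0.1089]
orientation: [-1.253, 1.14, -1.138]
wrist_force: [-0.5, 0.7, -1.9]
width: 0.0429
```

```bash
python3 -c "
from h import *
s,M=info();snap('wrist','w6')
go(M,s['eef_pos'],[512.3,-163.8,22],.0955)"
```

```text
t 6.45 pos [ 512.6 -162.3  108.9] yawz 0.0951 down [-0.001  0.001 -1.   ] F [-0.5  0.7 -1.9] T [ 0.02 -0.01  0.03] w 42.9
dx dy dz [ 1.6 86.9 -0.4] roll -0.0004
```

View pics/w6.png

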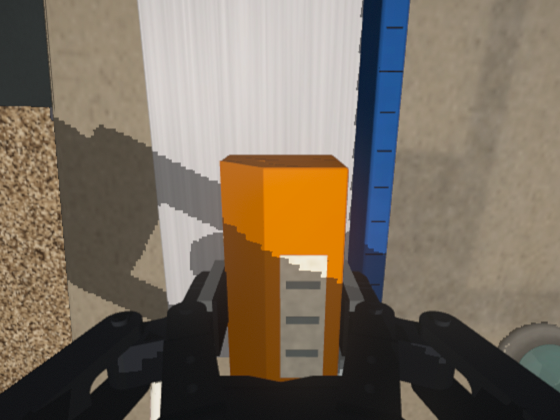

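The bar is over the bed, parallel to the fence, with a clear gap at (360,230). I'll lower it to just above the bed, then feel for contact.

Call:
send_rows:
  plan:
    - {"dx": 1,"dy": 12,"dz": 0,"roll": 0}
    - {"dx": 1,"dy": 35,"dz": 0,"roll": 0}
    - {"dx": 1,"dy": 55,"dz": 0,"roll": 0}
    - {"dx": 1,"dy": 70,"dz": 0,"roll": 0}
    - {"dx": 1,"dy": 78,"dz": 0,"roll": 0}
    - {"dx": 1,"dy": 82,"dz": 0,"roll": 0}
    - {"dx": 1,"dy": 83,"dz": 0,"roll": 0}
    - {"dx": 1,"dy": 83,"dz": 0,"roll": 0}
    - {"dx": 1,"dy": 83,"dz": 0,"roll": 0}

```text
clock: 7.25
eef_pos: [0.514, -0.1636, 0.0273]
orientation: [-1.253, 1.136, -1.139]
wrist_force: [-0.2, 0.5, -2.5]
width: 0.0429
```

Call:
send_rows:
  plan:
    - {"dx": 0,"dy": 1,"dz": 0,"roll": 0}
    - {"dx": 0,"dy": 2,"dz": 0,"roll": 0}
    - {"dx": 0,"dy": 3,"dz": 0,"roll": 0}
    - {"dx": 0,"dy": 3,"dz": 0,"roll": 0}

```text
clock: 7.58
eef_pos: [0.5132, -0.1635, 0.0234]
orientation: [-1.253, 1.138, -1.138]
wrist_force: [-0.4, -0.1, -2.5]
width: 0.0431
```

Call:
send_rows:
  plan:
    - {"dx": 0,"dy": 1,"dz": 0,"roll": 0}
    - {"dx": 0,"dy": 2,"dz": 0,"roll": 0}
    - {"dx": 0,"dy": 2,"dz": 0,"roll": 0}

```text
clock: 7.83
eef_pos: [0.513, -0.1633, 0.021]
orientation: [-1.253, 1.139, -1.138]
wrist_force: [-0.6, 0.6, -1.1]
width: 0.0434
```

Call:
send_rows:
  plan:
    - {"dx": 0,"dy": 0.7,"dz": 0,"roll": 0}
    - {"dx": 0,"dy": 1.5,"dz": 0,"roll": 0}
    - {"dx": 0,"dy": 1.5,"dz": 0,"roll": 0}

```text
clock: 8.08
eef_pos: [0.513, -0.1633, 0.0196]
orientation: [-1.253, 1.138, -1.138]
wrist_force: [0.1, -0.5, -2.1]
width: 0.0428
```

Call:
send_rows:
  plan:
    - {"dx": 0,"dy": 0.5,"dz": 0,"roll": 0}
    - {"dx": 0,"dy": 1,"dz": 0,"roll": 0}
    - {"dx": 0,"dy": 1,"dz": 0,"roll": 0}

```text
clock: 8.33
eef_pos: [0.5132, -0.1634, 0.019]
orientation: [-1.253, 1.138, -1.138]
wrist_force: [0.3, 0.2, -1.3]
width: 0.0429
```

Call:
send_rows:
  plan:
    - {"dx": 0,"dy": 0.5,"dz": 0,"roll": 0}
    - {"dx": 0,"dy": 1,"dz": 0,"roll": 0}
    - {"dx": 0,"dy": 1,"dz": 0,"roll": 0}

```text
clock: 8.58
eef_pos: [0.5132, -0.1634, 0.0189]
orientation: [-1.253, 1.138, -1.138]
wrist_force: [-4.0, 2.2, 9.1]
width: 0.0432
```

It touched down at z = 0.0189, as predicted. Next I'll slide toward the stop.

Call:
send_rows:
  plan:
    - {"dx": 1,"dy": -0.4,"dz": 0,"roll": 0}
    - {"dx": 3,"dy": -0.4,"dz": 0,"roll": 0}
    - {"dx": 5,"dy": -0.4,"dz": 0,"roll": 0}
    - {"dx": 7,"dy": -0.4,"dz": 0,"roll": 0}
    - {"dx": 9,"dy": -0.4,"dz": 0,"roll": 0}
    - {"dx": 11,"dy": -0.4,"dz": 0,"roll": 0}
    - {"dx": 12.5,"dy": -0.4,"dz": 0,"roll": 0}
    - {"dx": 13.5,"dy": -0.4,"dz": 0,"roll": 0}
    - {"dx": 14,"dy": -0.4,"dz": 0,"roll": 0}
    - {"dx": 14,"dy": -0.4,"dz": 0,"roll": 0}

```text
clock: 9.42
eef_pos: [0.5152, -0.1771, 0.0189]
orientation: [-1.252, 1.138, -1.139]
wrist_force: [1.0, 3.6, 5.3]
width: 0.0432
```

Call:
send_rows:
  plan:
    - {"dx": 0.5,"dy": 0,"dz": 0,"roll": 0}
    - {"dx": 1,"dy": 0,"dz": 0,"roll": 0}
    - {"dx": 1.5,"dy": 0,"dz": 0,"roll": 0}
    - {"dx": 2,"dy": 0,"dz": 0,"roll": 0}
    - {"dx": 2,"dy": 0,"dz": 0,"roll": 0}

```text
clock: 9.83
eef_pos: [0.5154, -0.179, 0.0189]
orientation: [-1.252, 1.138, -1.139]
wrist_force: [-0.0, 3.4, 5.4]
width: 0.0432
```

Call:
send_rows:
  plan:
    - {"dx": 0.5,"dy": 0,"dz": 0,"roll": 0}
    - {"dx": 1,"dy": 0,"dz": 0,"roll": 0}
    - {"dx": 1.5,"dy": 0,"dz": 0,"roll": 0}
    - {"dx": 2,"dy": 0,"dz": 0,"roll": 0}
    - {"dx": 2,"dy": 0,"dz": 0,"roll": 0}

```text
clock: 10.25
eef_pos: [0.5156, -0.181, 0.0189]
orientation: [-1.252, 1.138, -1.139]
wrist_force: [-0.9, 3.7, 5.6]
width: 0.043
```

Call:
send_rows:
  plan:
    - {"dx": 0.5,"dy": 0,"dz": 0,"roll": 0}
    - {"dx": 1,"dy": 0,"dz": 0,"roll": 0}
    - {"dx": 1.5,"dy": 0,"dz": 0,"roll": 0}
    - {"dx": 1.5,"dy": 0,"dz": 0,"roll": 0}

```text
clock: 10.58
eef_pos: [0.5158, -0.1824, 0.0189]
orientation: [-1.252, 1.138, -1.139]
wrist_force: [-0.5, 3.5, 5.5]
width: 0.0429
```

Call:
send_rows:
  plan:
    - {"dx": 0.5,"dy": 0,"dz": 0,"roll": 0}
    - {"dx": 1,"dy": 0,"dz": 0,"roll": 0}
    - {"dx": 1.5,"dy": 0,"dz": 0,"roll": 0}
    - {"dx": 1.5,"dy": 0,"dz": 0,"roll": 0}

```text
clock: 10.92
eef_pos: [0.5159, -0.1839, 0.0189]
orientation: [-1.252, 1.138, -1.138]
wrist_force: [-0.7, 4.0, 5.1]
width: 0.0431
```

Call:
send_rows:
  plan:
    - {"dx": 0.5,"dy": 0,"dz": 0,"roll": 0}
    - {"dx": 1,"dy": 0,"dz": 0,"roll": 0}
    - {"dx": 1.5,"dy": 0,"dz": 0,"roll": 0}
    - {"dx": 1.5,"dy": 0,"dz": 0,"roll": 0}

```text
clock: 11.25
eef_pos: [0.5159, -0.184, 0.0189]
orientation: [-1.25, 1.139, -1.136]
wrist_force: [-0.8, 10.5, 8.3]
width: 0.0431
```

The stop shows up clearly: y-force jumped from 4 to 10.5 N and the TCP halted at y = -0.184, which agrees with the camera estimate. I'll release by opening only part way, because the fence is close, then lift.

Call:
send_rows:
  plan:
    - {"dx": 0,"dy": 0,"dz": 0,"roll": 0}
    - {"dx": 0,"dy": 0,"dz": 0,"roll": 0}
    - {"dx": 0,"dy": 0,"dz": 0,"roll": 0}
    - {"dx": 0,"dy": 0,"dz": 0,"roll": 0}
    - {"dx": 0,"dy": 0,"dz": 0,"roll": 0}
  fingers: -0.27

```text
clock: 11.67
eef_pos: [0.5153, -0.186, 0.0181]
orientation: [-1.253, 1.138, -1.139]
wrist_force: [0.0, 0.6, 0.6]
width: 0.0541
```

```bash
python3 -c "
from h import *
s,M=info()"
```

```text
t 11.67 pos [ 515.3 -186.    18.1] yawz 0.0958 down [ 0. -0. -1.] F [0.  0.6 0.6] T [-0.06 -0.    0.03] w 54.1
```

Free now (force about 0, width 54). I'll lift straight up, turn a quarter so the jaws lie along the bar, back off toward the robot's side, and shut the fingers.

Call:
send_rows:
  plan:
    - {"dx": 0,"dy": -6,"dz": 0,"roll": 0}
    - {"dx": 0,"dy": -20,"dz": 0,"roll": 0}
    - {"dx": 0,"dy": -45,"dz": 0,"roll": 0}
    - {"dx": 0,"dy": -75,"dz": 0,"roll": 0}
    - {"dx": 0,"dy": -105,"dz": 0,"roll": -0.12}
    - {"dx": 0,"dy": -130,"dz": -10,"roll": -0.24}
    - {"dx": 0,"dy": -140,"dz": -25,"roll": -0.36}
    - {"dx": 0,"dy": -140,"dz": -40,"roll": -0.48}
    - {"dx": -2,"dy": -140,"dz": -52,"roll": -0.6}
    - {"dx": -2,"dy": -140,"dz": -52,"roll": -0.72}
    - {"dx": -2,"dy": -140,"dz": -52,"roll": -0.84}
    - {"dx": -2,"dy": -140,"dz": -52,"roll": -0.96}

```text
clock: 12.67
eef_pos: [0.4632, -0.189, 0.1589]
orientation: [-1.534, 0.399, -0.4]
wrist_force: [0.5, -0.6, -0.7]
width: 0.0542
```

Call:
send_rows:
  plan:
    - {"dx": 0,"dy": 0,"dz": 0,"roll": -0.12}
    - {"dx": 0,"dy": 0,"dz": 0,"roll": -0.24}
    - {"dx": 0,"dy": 0,"dz": 0,"roll": -0.36}
    - {"dx": 0,"dy": 0,"dz": 0,"roll": -0.48}
    - {"dx": 0,"dy": 0,"dz": 0,"roll": -0.58}
    - {"dx": 0,"dy": 0,"dz": 0,"roll": -0.61}
    - {"dx": 0,"dy": 0,"dz": 0,"roll": -0.61}
    - {"dx": 0,"dy": 0,"dz": 0,"roll": -0.61}
  fingers: 1
  force: 40

```text
clock: 13.33
eef_pos: [0.4634, -0.1889, 0.1586]
orientation: [-1.57, -0.074, 0.073]
wrist_force: [0.5, 0.3, -0.8]
width: 0.0001
```

```bash
python3 -c "
from h import *
s,M=info();snap('wrist','w7');snap('scene','s7');snap('top','t7')
go(M,s['eef_pos'],[463.5,-189.1,80],.0955+np.pi/2)
import cv2
im=cv2.imread('pics/s7.png');cv2.imwrite('pics/s7c.png',cv2.resize(im[170:270,220:370],None,fx=5,fy=5,interpolation=cv2.INTER_CUBIC))
"
```

```text
t 13.33 pos [ 463.4 -188.9  158.6] yawz 1.6646 down [ 0. -0. -1.] F [ 0.5  0.3 -0.8] T [-0.02 -0.02 -0.08] w 0.1
dx dy dz [ 0.1 78.6 -0.2] roll -0.0017
```

View pics/w7.png

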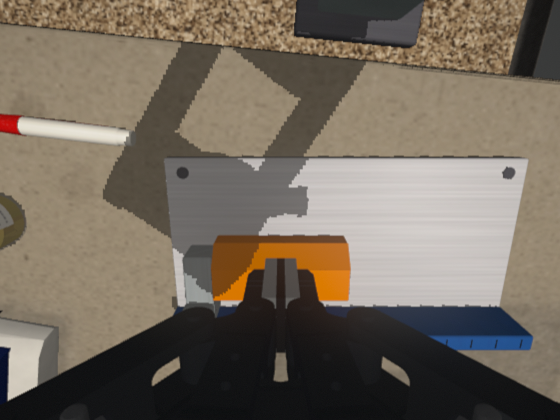

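View pics/s7c.png

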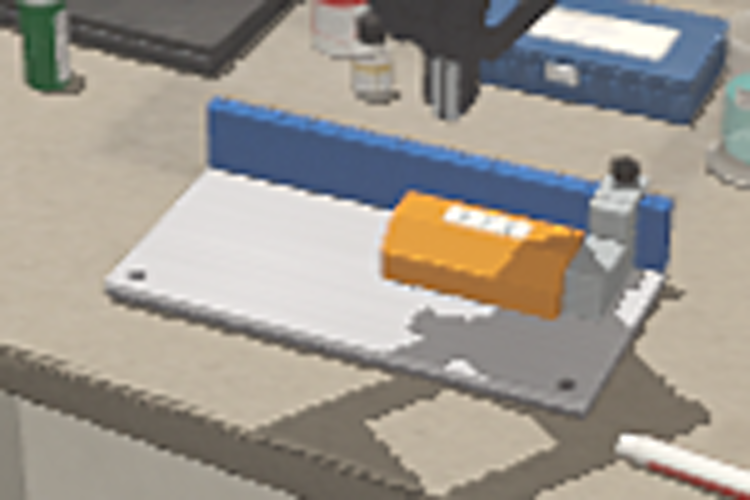

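In the wrist view (up = -x, left = -y) the bar spans (213..350, 237..300), its left end touches the stop at (213,270), and the bevel faces the robot. I'll enlarge to measure the bar.

Run:
```python
import cv2
im=cv2.imread("pics/w7.png")
cv2.imwrite("pics/c7.png",cv2.resize(im[225:325,170:370],None,fx=4,fy=4,interpolation=cv2.INTER_CUBIC))
```

```text
(no output)
```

View pics/c7.png

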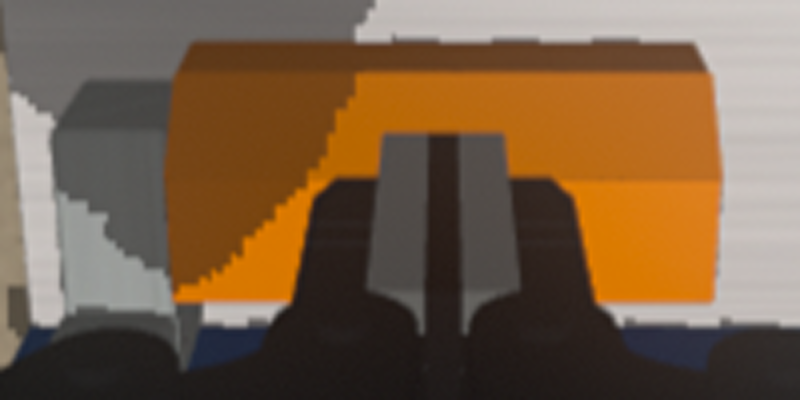

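Run:
```python
from h import *
cam=np.load("w7.npz")
B=lambda u,v,z:ray(cam,*crop(u,v,4,(170,225)),z)*1000
y=.0955;c,s=np.cos(y),np.sin(y);Rj=np.array([[c,s,0],[-s,c,0],[0,0,1]]);jc=np.array([498.3,-133,0])
for n,u,v,z in [("foot R",190,41,.016),("foot L",695,43,.016),("e20R",177,72,.036),("e20L",712,74,.036),("bevR",168,178,.052),("bevL",722,181,.052),("bkR",173,302,.052),("bkL",715,302,.052),("stop top fr",55,128,.046),("stopfoot",92,82,.016),("stop near+y",170,128,.046)]:
    print(n,(Rj@(B(u,v,z)-jc)).round(1))
```

```text
foot R [  -8.8 -107.7   16. ]
foot L [-8.2  2.5 16. ]
e20R [  -9.2 -106.8   36. ]
e20L [-8.7  2.4 36. ]
bevR [   6.8 -106.5   52. ]
bevL [ 7.6  2.3 52. ]
bkR [  34.2 -107.    52. ]
bkL [34.3  2.3 52. ]
stop top fr [  -1.2 -129.6   46. ]
stopfoot [   0.8 -129.7   16. ]
stop near+y [  -1.2 -106.8   46. ]
```

The bar sits square, with its end at y_j = -107 (the stop face) and its back 27 mm short of the fence. The bevel middle is at x_j ≈ -1, z ≈ 44 mm. I'll lower the fingertips to that height in front of the bevel.

Call:
send_rows:
  plan:
    - {"dx": 0,"dy": 12,"dz": 0,"roll": 0}
    - {"dx": 4,"dy": 35,"dz": 0,"roll": 0}
    - {"dx": 8,"dy": 60,"dz": 0,"roll": 0}
    - {"dx": 12,"dy": 82,"dz": 0,"roll": 0}
    - {"dx": 15,"dy": 98,"dz": 0,"roll": 0}
    - {"dx": 16,"dy": 108,"dz": 0,"roll": 0}
    - {"dx": 16,"dy": 113,"dz": 0,"roll": 0}
    - {"dx": 16,"dy": 115,"dz": 0,"roll": 0}
    - {"dx": 16,"dy": 115,"dz": 0,"roll": 0}
    - {"dx": 16,"dy": 115,"dz": 0,"roll": 0}

```text
clock: 14.32
eef_pos: [0.4799, -0.1877, 0.0441]
orientation: [-1.57, -0.076, 0.074]
wrist_force: [-0.1, -0.8, -0.3]
width: -0.0002
```

```bash
python3 -c "
from h import *
s,M=info();snap('wrist','w8');snap('scene','s8')
im=cv2.imread('pics/s8.png');cv2.imwrite('pics/s8c.png',cv2.resize(im[170:270,220:370],None,fx=5,fy=5,interpolation=cv2.INTER_CUBIC))
"
```

```text
t 14.32 pos [ 479.9 -187.7   44.1] yawz 1.6659 down [ 0.001 -0.001 -1.   ] F [-0.1 -0.8 -0.3] T [ 0.05 -0.   -0.05] w -0.2
```

View pics/w8.png

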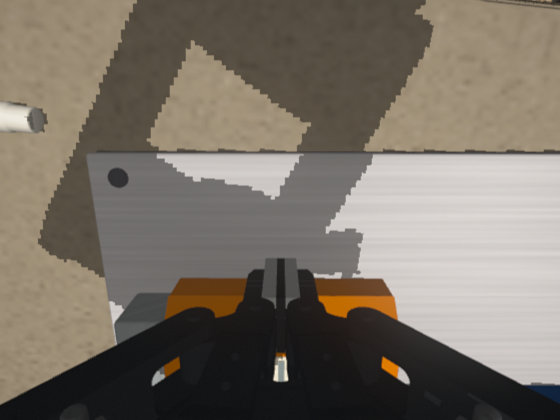

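View pics/s8c.png

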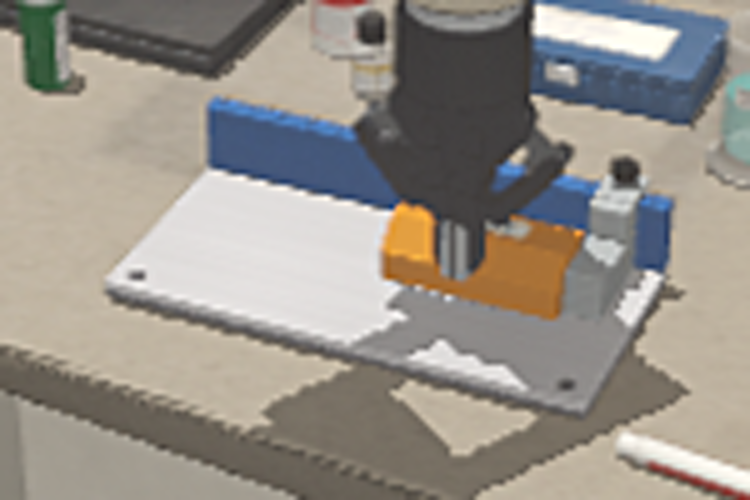

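The fingertips are in front of the bevel, centred, at (280,265), and the bar is undisturbed. I'll advance to contact.

Call:
send_rows:
  plan:
    - {"dx": 2,"dy": 0,"dz": 0,"roll": 0}
    - {"dx": 4,"dy": 0,"dz": 0,"roll": 0}
    - {"dx": 6,"dy": 0,"dz": 0,"roll": 0}
    - {"dx": 7.5,"dy": 0,"dz": 0,"roll": 0}
    - {"dx": 8,"dy": 0,"dz": 0,"roll": 0}
    - {"dx": 8,"dy": 0,"dz": 0,"roll": 0}

```text
clock: 14.92
eef_pos: [0.4874, -0.1865, 0.0432]
orientation: [-1.57, -0.075, 0.075]
wrist_force: [0.4, 0.0, 0.3]
width: 0.0003
```

Call:
send_rows:
  plan:
    - {"dx": 1,"dy": 0,"dz": 0,"roll": 0}
    - {"dx": 2,"dy": 0,"dz": 0,"roll": 0}
    - {"dx": 3,"dy": 0,"dz": 0,"roll": 0}
    - {"dx": 4,"dy": 0,"dz": 0,"roll": 0}
    - {"dx": 4,"dy": 0,"dz": 0,"roll": 0}

```text
clock: 15.33
eef_pos: [0.4914, -0.1861, 0.0432]
orientation: [-1.57, -0.075, 0.075]
wrist_force: [0.5, 0.1, 0.4]
width: -0.0
```

Call:
send_rows:
  plan:
    - {"dx": 1,"dy": 0,"dz": 0,"roll": 0}
    - {"dx": 2,"dy": 0,"dz": 0,"roll": 0}
    - {"dx": 3,"dy": 0,"dz": 0,"roll": 0}
    - {"dx": 4,"dy": 0,"dz": 0,"roll": 0}
    - {"dx": 4,"dy": 0,"dz": 0,"roll": 0}

```text
clock: 15.75
eef_pos: [0.4952, -0.1857, 0.0432]
orientation: [-1.569, -0.074, 0.075]
wrist_force: [-2.4, 0.1, 1.2]
width: -0.0002
```

Call:
send_rows:
  plan:
    - {"dx": 1.5,"dy": 0,"dz": 0,"roll": 0}
    - {"dx": 3,"dy": 0,"dz": 0,"roll": 0}
    - {"dx": 4.5,"dy": 0,"dz": 0,"roll": 0}
    - {"dx": 6,"dy": 0,"dz": 0,"roll": 0}
    - {"dx": 7.5,"dy": 0,"dz": 0,"roll": 0}
    - {"dx": 9,"dy": 0,"dz": 0,"roll": 0}
    - {"dx": 10,"dy": 0,"dz": 0,"roll": 0}
    - {"dx": 10,"dy": 0,"dz": 0,"roll": 0}

```text
clock: 16.42
eef_pos: [0.5055, -0.1847, 0.0432]
orientation: [-1.57, -0.075, 0.074]
wrist_force: [-0.5, 0.6, 0.3]
width: 0.0002
```

```bash
python3 -c "
from h import *
s,M=info();snap('wrist','w9');snap('scene','s9')
im=cv2.imread('pics/s9.png');im=cv2.resize(im[170:270,220:370],None,fx=5,fy=5,interpolation=cv2.INTER_CUBIC)
w=cv2.imread('pics/w9.png');w=cv2.resize(w[250:370,100:430],(750,273),interpolation=cv2.INTER_CUBIC)
cv2.imwrite('pics/m9.png',cv2.resize(np.vstack([im[:320],w]),(750,593)))
"
```

```text
t 16.42 pos [ 505.5 -184.7   43.2] yawz 1.666 down [ 0.  0. -1.] F [-0.5  0.6  0.3] T [0.01 0.08 0.01] w 0.2
```

View pics/m9.png

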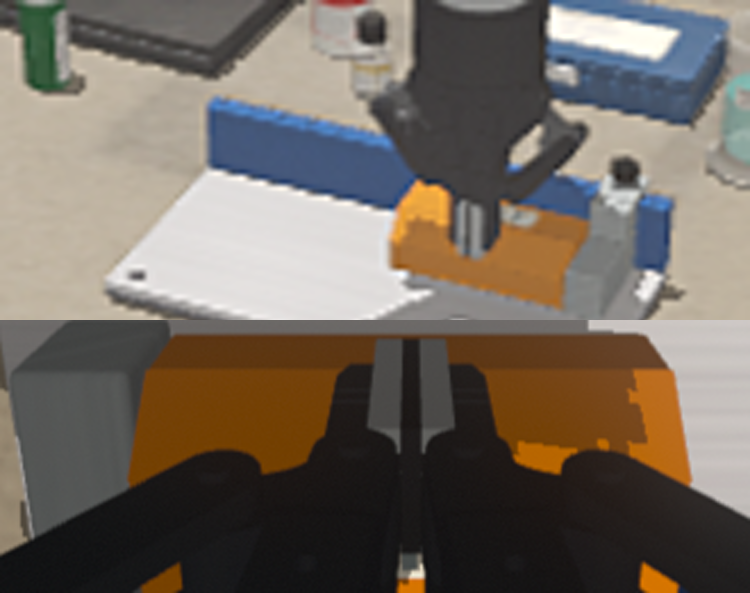

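Run:
```python
import cv2
w=cv2.imread('pics/w9.png');cv2.imwrite('pics/c9.png',cv2.resize(w[240:320,90:250],None,fx=5,fy=5,interpolation=cv2.INTER_CUBIC))
cv2.imwrite('pics/c9b.png',cv2.resize(w[240:320,330:430],None,fx=5,fy=5,interpolation=cv2.INTER_CUBIC))
```

```text
(no output)
```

View pics/c9.png

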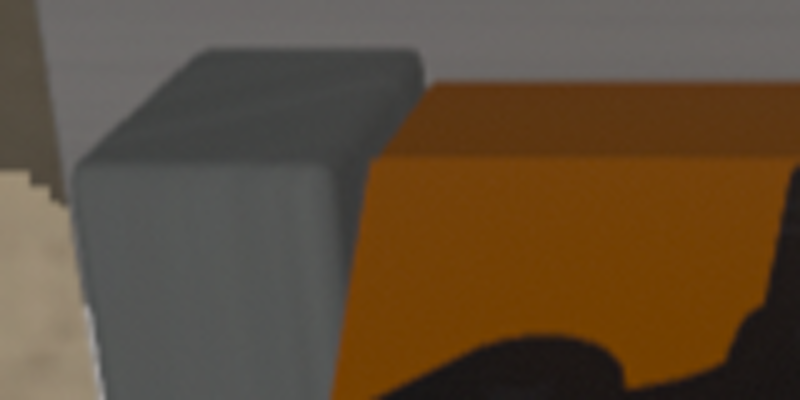

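View pics/c9b.png

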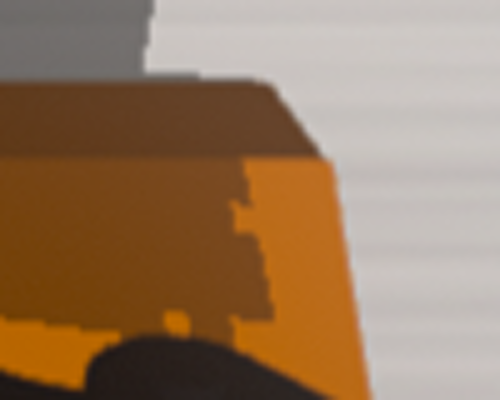

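Run:
```python
from h import *
cam=np.load("w9.npz")
y=.0955;c,s=np.cos(y),np.sin(y);Rj=np.array([[c,s,0],[-s,c,0],[0,0,1]]);jc=np.array([498.3,-133,0])
B=lambda u,v,z,o:(Rj@(ray(cam,*crop(u,v,5,o),z)*1000-jc)).round(1)
o=(90,240);q=(330,240)
print('bar footR',B(437,83,.016,o),'e20R',B(373,157,.036,o),'e20L',B(328,158,.036,q),'footL',B(270,82,.016,q))
print('stop foot near',B(423,50,.016,o),'top near',B(335,163,.046,o),'top far-y',B(78,165,.046,o))
```

```text
bar footR [   4.2 -107.    16. ] e20R [   3.2 -107.2   36. ] e20L [ 3.2  2.  36. ] footL [ 4.1  2.3 16. ]
stop foot near [   0.5 -108.1   16. ] top near [  -1.  -106.9   46. ] top far-y [  -0.8 -129.7   46. ]
```

The bar moved squarely: both ends are at x_j ≈ 3.2, and its end is still at the stop (-107.1). About 14 mm remain to the fence, so the same push continues with a slight bias toward the stop.

Call:
send_rows:
  plan:
    - {"dx": 1.5,"dy": 0,"dz": 0,"roll": 0}
    - {"dx": 3,"dy": 0,"dz": 0,"roll": 0}
    - {"dx": 4.5,"dy": 0,"dz": -0.1,"roll": 0}
    - {"dx": 6,"dy": 0,"dz": -0.2,"roll": 0}
    - {"dx": 7.5,"dy": 0,"dz": -0.3,"roll": 0}
    - {"dx": 9,"dy": 0,"dz": -0.4,"roll": 0}
    - {"dx": 10,"dy": 0,"dz": -0.5,"roll": 0}
    - {"dx": 10,"dy": 0,"dz": -0.5,"roll": 0}

```text
clock: 17.18
eef_pos: [0.5149, -0.184, 0.0432]
orientation: [-1.569, -0.074, 0.076]
wrist_force: [-4.6, 1.3, 4.6]
width: -0.0003
```

Call:
send_rows:
  plan:
    - {"dx": 0.8,"dy": 0,"dz": 0,"roll": 0}
    - {"dx": 1.6,"dy": 0,"dz": 0,"roll": 0}
    - {"dx": 2.4,"dy": 0,"dz": 0,"roll": 0}
    - {"dx": 3,"dy": 0,"dz": 0,"roll": 0}
    - {"dx": 3,"dy": 0,"dz": 0,"roll": 0}

```text
clock: 17.6
eef_pos: [0.5178, -0.1837, 0.0432]
orientation: [-1.569, -0.074, 0.076]
wrist_force: [-5.3, 1.0, 5.1]
width: -0.0001
```

Call:
send_rows:
  plan:
    - {"dx": 0.6,"dy": 0,"dz": 0,"roll": 0}
    - {"dx": 1.2,"dy": 0,"dz": 0,"roll": 0}
    - {"dx": 1.5,"dy": 0,"dz": 0,"roll": 0}
    - {"dx": 1.5,"dy": 0,"dz": 0,"roll": 0}

```text
clock: 17.93
eef_pos: [0.5187, -0.1837, 0.0431]
orientation: [-1.569, -0.073, 0.077]
wrist_force: [-7.5, 1.6, 5.4]
width: -0.0002
```

Call:
send_rows:
  plan:
    - {"dx": 0.5,"dy": 0,"dz": 0,"roll": 0}
    - {"dx": 1,"dy": 0,"dz": 0,"roll": 0}
    - {"dx": 1,"dy": 0,"dz": 0,"roll": 0}

```text
clock: 18.18
eef_pos: [0.5188, -0.1837, 0.0431]
orientation: [-1.569, -0.072, 0.079]
wrist_force: [-11.6, -0.1, 9.7]
width: 0.0001
```

The fence is reached (TCP stopped, force rising). I'll firm up the push, more sideways than down.

Call:
send_rows:
  plan:
    - {"dx": 0.3,"dy": -0.1,"dz": 0,"roll": 0}
    - {"dx": 0.6,"dy": -0.2,"dz": 0,"roll": 0}
    - {"dx": 0.6,"dy": -0.2,"dz": 0,"roll": 0}
    - {"dx": 0.6,"dy": -0.2,"dz": 0,"roll": 0}

```text
clock: 18.52
eef_pos: [0.5188, -0.1837, 0.0432]
orientation: [-1.568, -0.071, 0.08]
wrist_force: [-13.1, -0.1, 10.3]
width: -0.0001
```

```bash
python3 -c "
from h import *
s,M=info();snap('wrist','w10');snap('scene','s10');info()
im=cv2.imread('pics/s10.png');im=cv2.resize(im[170:270,220:370],None,fx=5,fy=5,interpolation=cv2.INTER_CUBIC)
cv2.imwrite('pics/s10c.png',im)
w=cv2.imread('pics/w10.png');cv2.imwrite('pics/c10.png',cv2.resize(w[230:330,60:220],None,fx=5,fy=5,interpolation=cv2.INTER_CUBIC))
cv2.imwrite('pics/c10b.png',cv2.resize(w[230:330,330:490],None,fx=5,fy=5,interpolation=cv2.INTER_CUBIC))
"
```

```text
t 18.52 pos [ 518.8 -183.7   43.2] yawz 1.6664 down [-0.006  0.001 -1.   ] F [-13.1  -0.1  10.3] T [0.01 2.13 0.03] w -0.1
t 18.62 pos [ 518.8 -183.7   43.2] yawz 1.6664 down [-0.006  0.001 -1.   ] F [-12.6  -0.2  10.4] T [-0.01  2.14  0.03] w 0.3
```

View pics/s10c.png

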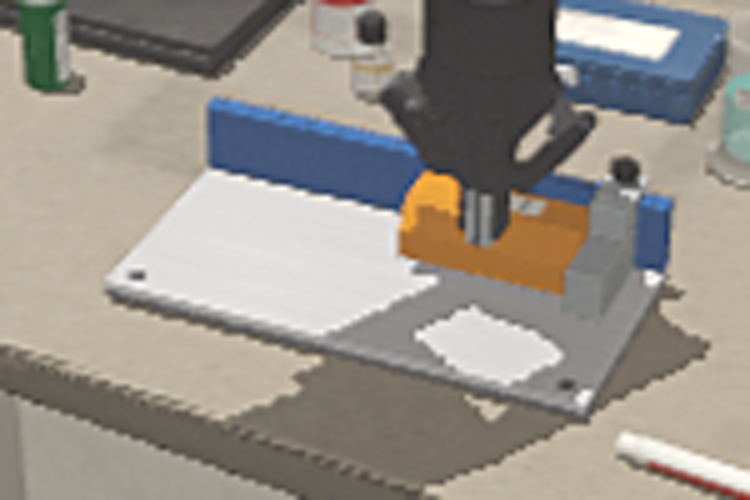

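View pics/c10.png

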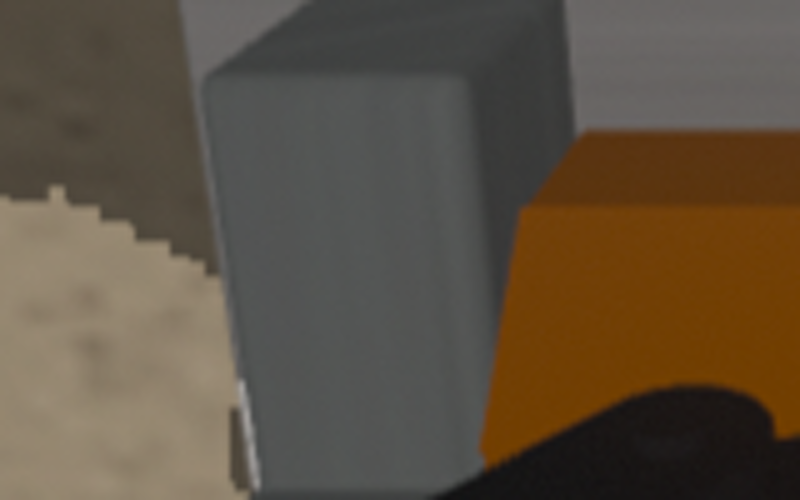

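View pics/c10b.png

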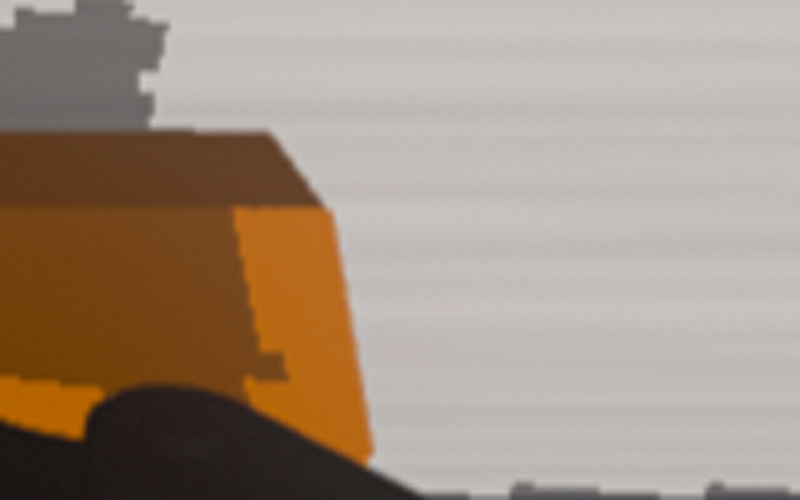

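Run:
```python
from h import *
cam=np.load("w10.npz")
y=.0955;c,s=np.cos(y),np.sin(y);Rj=np.array([[c,s,0],[-s,c,0],[0,0,1]]);jc=np.array([498.3,-133,0])
B=lambda u,v,z,o:(Rj@(ray(cam,*crop(u,v,5,o),z)*1000-jc)).round(1)
o=(60,230);q=(330,230)
print('bar footR',B(583,130,.016,o),'e20R',B(522,206,.036,o),'e20L',B(328,208,.036,q),'footL',B(268,132,.016,q))
print('stop top near',B(465,75,.046,o))
```

```text
bar footR [  17.  -107.5   16. ] e20R [  16.3 -107.4   36. ] e20L [16.5  1.8 36. ] footL [17.2  1.9 16. ]
stop top near [  -0.8 -107.6   46. ]
```

Both ends of the bar are at x_j ≈ 17 (back face at 61, the fence) and its end is at -107.5 (the stop). The push is 13 N sideways and 10 N down, so I'll trim it to be more sideways.

Call:
send_rows:
  plan:
    - {"dx": 0.4,"dy": -0.2,"dz": 0,"roll": 0}
    - {"dx": 0.7,"dy": -0.5,"dz": 0,"roll": 0}
    - {"dx": 0.7,"dy": -0.5,"dz": 0,"roll": 0}
    - {"dx": 0.7,"dy": -0.5,"dz": 0,"roll": 0}

```text
clock: 18.95
eef_pos: [0.5188, -0.1836, 0.0432]
orientation: [-1.568, -0.07, 0.081]
wrist_force: [-14.5, -1.4, 8.9]
width: -0.0002
```

Call:
send_rows:
  plan:
    - {"dx": 0.2,"dy": -0.1,"dz": -0.1,"roll": 0}
    - {"dx": 0.3,"dy": -0.2,"dz": -0.2,"roll": 0}
    - {"dx": 0.3,"dy": -0.2,"dz": -0.2,"roll": 0}
    - {"dx": 0.3,"dy": -0.2,"dz": -0.2,"roll": 0}
    - {"dx": 0.3,"dy": -0.2,"dz": -0.2,"roll": 0}
    - {"dx": 0.3,"dy": -0.2,"dz": -0.2,"roll": 0}
    - {"dx": 0.3,"dy": -0.2,"dz": -0.2,"roll": 0}
    - {"dx": 0.3,"dy": -0.2,"dz": -0.2,"roll": 0}

```text
clock: 19.62
eef_pos: [0.5188, -0.1836, 0.0432]
orientation: [-1.568, -0.069, 0.081]
wrist_force: [-14.5, -0.9, 8.4]
width: 0.0
```

```bash
python3 -c "
from h import *
info();snap('wrist','w11');info();snap('top','t11');s,M=info()
snap('scene','s11');info()
a=cv2.imread('pics/t11.png')[160:270,80:500]
cv2.imwrite('pics/t11c.png',cv2.resize(a,(798,209)))
"
```

```text
t 19.62 pos [ 518.8 -183.6   43.2] yawz 1.6665 down [-0.008  0.001 -1.   ] F [-14.5  -0.9   8.4] T [-0.11  2.43  0.  ] w 0.0
t 19.67 pos [ 518.9 -183.7   43.2] yawz 1.6664 down [-0.008  0.001 -1.   ] F [-14.4  -0.9   8.3] T [-0.14  2.38  0.  ] w -0.5
t 19.72 pos [ 518.8 -183.6   43.2] yawz 1.6664 down [-0.008  0.001 -1.   ] F [-15.1   0.4   7.9] T [-0.2   2.44  0.08] w -0.2
t 19.77 pos [ 518.8 -183.7   43.2] yawz 1.6664 down [-0.008  0.001 -1.   ] F [-14.7  -1.2   8.1] T [-0.15  2.38  0.06] w 0.2
```

View pics/t11c.png

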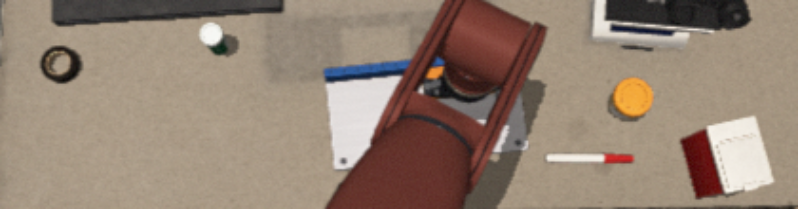

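View pics/w11.png

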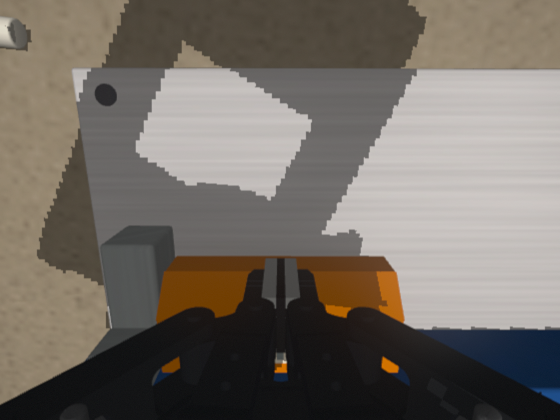

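The push holds steady at about 14.5 N sideways and 8 N down. The wrist view shows the bar square against the stop at (165,280) with the fingertips on the bevel at (280,262). In the top view the vial, cup and marker are where they began. I'll hand the job in while still pushing.

```bash
python3 -c "
from rig import robot
from h import info
robot.close_job();info()"
```

```text
the job is handed in; nothing more can be done
the job is handed in; nothing more can be done
```

The bar is in the jig, pressed against the fence and the bed with its end at the stop. I handed the job in at about 19.8 s with the arm still pushing.

**What I did**
- I gripped the bar across its 44 mm width and set it on the bed 28 mm from the fence, bevel on the side away from it.
- I slid it along until it met the stop. The force along the slide rose from 4 to 10.5 N and the arm halted where the camera had put the stop.
- I released it, turned the gripper a quarter and shut the fingers. One continuous push on the bevel then moved it across to the fence. I raised the force once it touched, without backing off.

**Last checks**
- **Push:** it held steady at about 14.5 N sideways and 8 N down. When the fence first took load it was 11.6 N and 9.7 N, so I trimmed it to be more sideways.
- **Fence:** just before that trim, the camera put the bar's front face at about 17 mm at both ends. That places its back at 61 mm, the fence face, within about 0.5 mm. The arm did not move during the trim.
- **Stop:** the bar's end measured -107.5 mm and the stop face -107.6 mm, within the camera's 2 mm accuracy. The force along the bar toward the stop is small, about 0 to 2 N, so contact there rests on the earlier feel and the picture.
- **Other items:** the vial, cup and marker look unmoved in the top view.

One move call was refused for missing fields and had no effect. The force reading I asked for after handing in was not available.

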